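# Load the board tester and shut its hood

## Task

Load the board tester: push the tray that carries the circuit board fully home into the tester, then push the windowed hood gently down until it is fully shut. Work with the fingertips only and do not grasp or lift anything. Leave the other tray, the one with the finned heatsink, pulled out as it is, and do not disturb the other things on the bench.

Things in the scene. Friction and masses are not known exactly. Their poses are not given: they have to be found in the camera images.
- tester: grey open-topped test case fixed to the bench, 140 mm (x) by 236 mm (y), walls 70 mm tall. Origin at the centre of its underside, on the bench; z up; -x is its open front, where two trays slide in side by side at y = +57.5 mm (left) and -57.5 mm (right), a 6 mm wall between. Place and yaw vary
- left_tray (a joint): slide of the left tray (the tray at y = +57.5 mm in the tester's frame), m: 0 = fully home, grows as the tray is pulled out towards the tester's -x, to 0.09 at most. It stays where it is left and takes about 2 N to push. It is shut by pushing its front plate from outside, along the tester's +x, against a firm stop
- left_front (a point): centre of the outer face of the left tray's aluminium front plate (106 mm wide, 50 tall, 6 thick; x points into the tester, z up; flush with the tester's front when home). 39 mm above the bench; the plate's edges are at 14 and 64 mm. The black tray behind is 120 mm long, floor 4 mm thick, rim 16 mm high
- right_tray (a joint): slide of the right tray (the tray at y = -57.5 mm in the tester's frame), m: 0 = fully home, grows as the tray is pulled out towards the tester's -x, to 0.09 at most. It stays where it is left and takes about 2 N to push. It is shut by pushing its front plate from outside, along the tester's +x, against a firm stop
- right_front (a point): centre of the outer face of the right tray's aluminium front plate (106 mm wide, 50 tall, 6 thick; x points into the tester, z up; flush with the tester's front when home). 39 mm above the bench; the plate's edges are at 14 and 64 mm. The black tray behind is 120 mm long, floor 4 mm thick, rim 16 mm high
- hood (a joint): hinge of the hood, rad: 0 = shut, flat on the case; grows as it opens upward, 1.5 = nearly upright (its stop). A stiff hinge: the hood stays at any angle, and takes about 1 to 3 N at its free edge to push shut
- hood_hinge (a point): middle of the hinge line, along the tester's y, at x = +70 mm, z = 70 mm in the tester's frame. Turns with the hood; its axes equal the tester's when shut. The hood is a plate 10 mm thick, 236 wide, reaching 144 mm from the hinge along the point's -x; underside at z = 0, outer face at z = 10 mm. Grey frame 20 to 24 mm wide round a clear window recessed 3 mm
- hood_edge (a point): point on the hood's outer face, in the middle of the frame bar along its free edge: 132 mm from the hinge, 12 mm from the edge. Its z axis is the outward normal (straight up when shut). Push here, against z, along the arc about the hinge
- board: green circuit board lying loose in one of the trays, 75 x 60 mm, 14 mm high over its connectors, about 60 g; origin at the centre of its underside, z up. Which tray it lies in changes
- heatsink: finned aluminium heatsink lying loose in the other tray, 60 x 50 x 24 mm, about 120 g; origin at the centre of its underside
- gearmotor: upright gear motor: black 30 mm square gearbox below, steel can above, 68 mm tall, beside the tester near its front left; loose, a bystander. Origin at the centre of its underside
- spool: grey solder spool standing on its flange, 54 mm across, 42 mm tall, left of the tester; loose, a bystander. Origin at the centre of its underside
- jar: clear jar with black cap, 52 mm across, 65 mm tall, right of the tester; loose, a bystander. Origin at the centre of its underside
- wheel: black rubber robot wheel lying flat, about 78 mm across, 35 mm tall, near the tester's front right; loose, a bystander. Origin at the centre of its underside
- screwdriver: black-handled screwdriver lying on the bench, 190 mm long; loose, a bystander. Origin at the centre of its underside
- multimeter: grey handheld multimeter lying on its back, 150 x 76 x 36 mm; loose, a bystander. Origin at the centre of its underside
- battery: black battery pack, 100 x 34 x 26 mm; loose, a bystander. Origin at the centre of its underside
Not all that is in view belongs to the job. Of the things shaped like the heatsink, the aluminium one is meant.

How it is judged:
By the outcome, as a careful person would: the job done as asked, in the order asked, and still so for the second after the job is handed in, with the robot touching nothing.
It also fails if it takes over 51 s, if anything falls off the work surface, if the arm or the gripper's body presses on something with over 40 N, if the wrist force passes 120 N, or if a joint passes its speed limit or range.

## Robot

A 6-joint arm with a two-finger parallel gripper is mounted at the origin on the work surface. World frame = base frame: x ahead of the robot, y to its left, z up, the work surface at z = 0. Lengths are in m, angles in rad, forces in N, time in s.
With the tool pointing down it reaches from about 0.375 to 0.9 m from the base axis. Payload 3.1 kg.
Tool frame: the origin (TCP) lies between the finger pads; the fingertips stand 19 mm ahead of it and the grasp point (between the pads) is the TCP; z points along the fingers, y is the line along which they close (so a half turn about z gives the same grasp; the last joint's range is limited). The gripper opens to 87 mm and grips with 3 to 60 N. Pads are 19 mm wide; open, the fingers measure 117 mm over their backs; the gripper's body (75 mm by 190 mm) begins 51 mm behind the grasp point.
Start: joints at [0.941, 0.527, 1.433, -0, 1.181, -0.178], TCP at [0.273, 0.562, 0.242] pointing down, gripper open.
Joint ranges: [-3.08, 3.08], [-0.75, 2.2], [0.22, 2.44], [-1.43, 4.57], [0, 2.65], [-2.85, 2.85]. Speed limits (rad/s): [2.79, 2.79, 3.14, 3.14, 3.14, 3.14].

## Interface

Orientations are given as a unit quaternion [x, y, z, w].
In Python, from rig import telemetry, viewer, hand_in gives the robot as it stands. The module is installed in compiled form; this text tells all that it offers.
- The arm moves only by the shell command python3 -m creep 'ROWS' [FORCE]. ROWS is JSON, a list of rows, each an object with "translation": the shift along the tool's x, y, z in mm, a list of three; "roll": the turn about the tool's z in degrees; "gripper": the finger opening in mm, from 0 to 87. In form: [{"translation": [tx, ty, tz], "roll": roll, "gripper": gripper}, ...]. A call has 1 to 5 rows; each row is the pose to reach, as a shift and turn from the pose commanded when the call began, along the tool's axes at that moment; what a row does not reach only later rows make up. A row lasts 1/12 s, in which the tool goes at most 41.7 mm and 7.16 degrees, less where a joint would pass 70% of its speed; a pose out of reach is approached as far as the arm can. A call with a gripper value outside its range is refused whole. The fingers move at their own pace and stop on an object; FORCE is the grip in N (left out, the last holds). Time passes only in rows, so rows that repeat a pose let the fingers close. It gives the time, the measured TCP pose, the force, the opening and the grip force at its end, in the units of the state.
- telemetry.get_obs(): the state, without advancing time (a new reading comes with each control period).
- viewer.camera(name): name is "scene" or "top" or "wrist"; returns the picture (420x560x3 uint8, blue, green, red); there is no depth.
- viewer.camera_info(name): a dict with "intrinsics" (3x3 intrinsics, pixels), "rvec" (rotation vector, rad) and "tvec" (3), from world to camera coordinates, as OpenCV has them; the wrist camera has in their place "hand_eye" (4x4, takes a point from camera to tool coordinates, whose origin is the TCP and whose axes are the flange's). Camera axes: x right, y down, z forward; pixel columns grow to the right and rows downward; lengths in m; the calibration is good to about 2 mm. A picture is of the moment at which its call begins: read the wrist's pose just before it. camera_info takes no time and is no camera call.
- hand_in(): hands the job in; it is judged then, once.
Trained networks look in the newest picture that a camera, given by its name, has taken for a name from the list of things; names that differ only in an ending like _2 or _b are one class to them, and where a whole thing is asked for, a point or a joint stands for the part that bears it (a point fixed in the world has none). Each returns a list of dicts, best first, with "p" (0 to 1); they miss things now and then, are a little off and sometimes report something else, mostly with a low value. They report only what shows in the picture. A call takes as long as a camera call. They do not tell look-alikes from the thing itself.
- viewer.recognise(camera, thing): "bbox" ([left, top, width, height] in pixels, round what is visible of it).
The state is a dict: "time": time; "q": joint angles; "joint_velocities": joint speeds; "joint_torque": joint torques, N m; "position": TCP position; "tool_rot": TCP orientation; "ft_force": force on the tool from outside, world axes, zero at the start; "moment": the same for the moment, N m; "grip_width": finger opening in m; "grip_force": force on a finger pad.
Only numpy, scipy, OpenCV 4.12 (cv2) and the standard library are available. Lean on these libraries where they do the work, as an engineer would, in place of code of your own. Each camera call takes 0.05 s, during which the arm holds its last target. There are 200 camera calls.

## Working session

There is one attempt and no reset: what is moved stays moved. The work goes in short steps, Python scripts to look and compute and a shell command to move; the robot and the scene stay as the last step left them, time stands still between calls to the robot, and variables do not carry over. Pictures are saved under pics/ and viewed, at most 10 in all, crops included, and the job is handed in when it is done.

```bash
mkdir -p pics
python3 - <<'E'
from rig import telemetry, viewer
import cv2,numpy as np
for c in ("scene","top"):
    im=viewer.camera(c); cv2.imwrite(f"pics/{c}0.png",im)
    i=viewer.camera_info(c); print(c,np.round(i["intrinsics"],1).tolist(),np.round(np.ravel(i["rvec"]),4),np.round(np.ravel(i["tvec"]),4))
    for t in ("board","heatsink","tester","hood","left_front","right_front"):
        print(t,[(d["bbox"],round(d["p"],2)) for d in viewer.recognise(c,t)][:3])
o=telemetry.get_obs();print({k:np.round(v,3).tolist() for k,v in o.items()})
E
```

```text
scene [[416.8, 0.0, 277.2], [0.0, 416.8, 209.6], [0.0, 0.0, 1.0]] [ 0.9602  2.5617 -0.9471] [ 0.4478 -0.1468  1.3508]
board [([339.8, 278.0, 20.5, 28.7], 0.46)]
heatsink [([238.9, 195.1, 15.1, 25.7], 0.83), ([335.8, 217.5, 23.0, 28.1], 0.68), ([325.5, 259.1, 47.2, 62.7], 0.23)]
tester [([254.7, 213.1, 119.0, 134.3], 0.74), ([325.7, 262.3, 45.7, 57.4], 0.73)]
hood [([250.6, 213.3, 104.3, 121.3], 0.66)]
left_front [([325.2, 260.3, 50.7, 58.0], 0.73)]
right_front [([310.7, 232.8, 32.0, 31.6], 0.88), ([255.3, 216.0, 92.8, 119.8], 0.42)]
top [[384.5, 0.0, 273.4], [0.0, 384.5, 213.5], [0.0, 0.0, 1.0]] [ 2.1153 -2.1597  0.1475] [-0.0688  0.4913  1.099 ]
board [([184.3, 188.2, 18.1, 28.4], 0.81)]
heatsink [([303.1, 187.8, 22.5, 22.1], 0.91), ([219.2, 236.0, 22.9, 22.3], 0.74), ([217.0, 191.9, 20.7, 24.7], 0.54)]
tester [([158.3, 148.2, 93.0, 77.1], 0.98), ([167.9, 174.8, 41.5, 42.7], 0.63)]
hood [([157.8, 146.2, 97.3, 34.3], 0.59), ([167.4, 174.7, 38.9, 44.8], 0.43)]
left_front [([168.8, 174.5, 40.3, 47.9], 0.73)]
right_front [([208.5, 178.4, 40.6, 46.6], 0.58)]
{'time': 0.7, 'q': [0.94, 0.527, 1.433, 0.0, 1.181, -0.179], 'joint_velocities': [-0.001, -0.001, -0.001, 0.0, -0.001, -0.001], 'joint_torque': [-0.001, -43.987, -17.695, 0.063, 0.05, -0.0], 'position': [0.273, 0.562, 0.242], 'tool_rot': [0.224, 0.975, 0.0, 0.0], 'ft_force': [-0.558, 1.029, -0.921], 'moment': [0.019, 0.04, -0.033], 'grip_force': 0.0, 'grip_width': 0.087}
```

View pics/scene0.png

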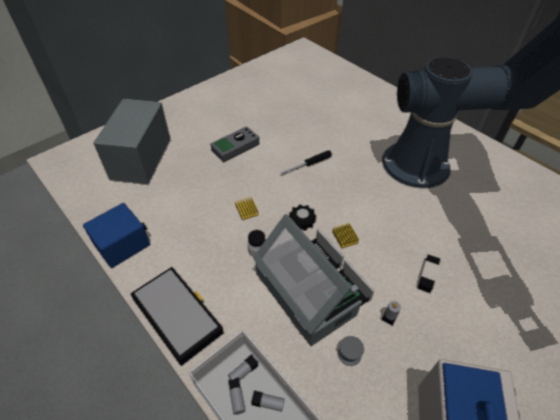

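View pics/top0.png

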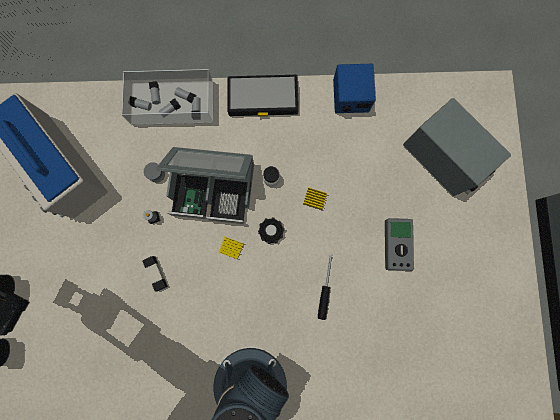

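The board is in the left tray (top ≈193,202) and the aluminium heatsink in the right one (≈228,203). The hood is part open. I'll enlarge the tester in both views to pick corners.

Run:
```python
import cv2
a=cv2.imread("pics/top0.png")[135:245,135:285]; cv2.imwrite("pics/topc.png",cv2.resize(a,None,fx=5,fy=5,interpolation=cv2.INTER_CUBIC))
a=cv2.imread("pics/scene0.png")[200:350,240:410]; cv2.imwrite("pics/scenec.png",cv2.resize(a,None,fx=4,fy=4,interpolation=cv2.INTER_CUBIC))
```

```text
(no output)
```

View pics/topc.png

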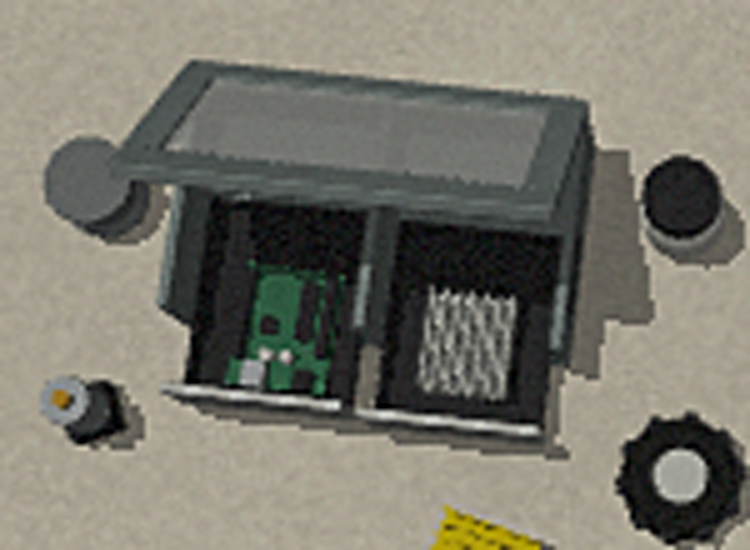

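View pics/scenec.png

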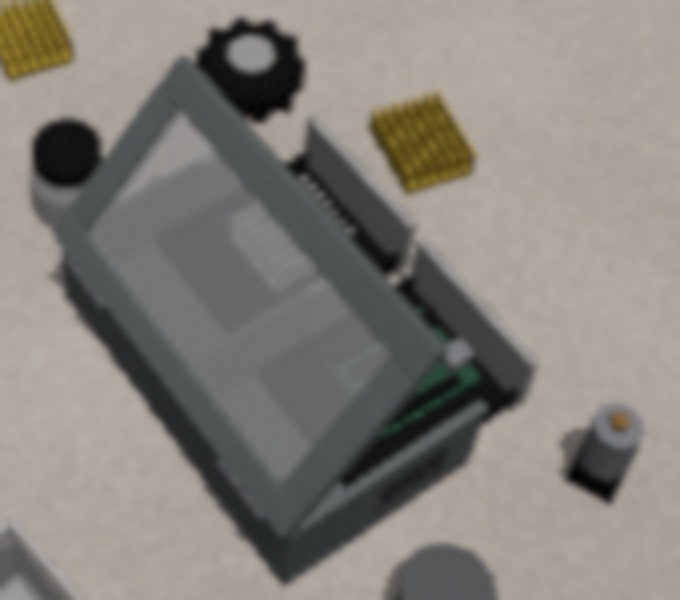

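```bash
cat > fit.py <<'E'
import numpy as np,cv2
from scipy.optimize import least_squares
from rig import viewer
I={c:viewer.camera_info(c) for c in("top","scene")}
def proj(c,P): return cv2.projectPoints(np.float64(P).reshape(-1,1,3),np.float64(I[c]["rvec"]),np.float64(I[c]["tvec"]),np.float64(I[c]["intrinsics"]),None)[0][:,0]
def w(p,P): # tester->world
    c,s=np.cos(p[2]),np.sin(p[2]); return np.array([p[0]+c*P[0]-s*P[1],p[1]+s*P[0]+c*P[1],P[2]])
def hood(p,d,y,z):
    t=p[3]; return w(p,[.07-d*np.cos(t)+z*np.sin(t),y,.07+d*np.sin(t)+z*np.cos(t)])
def front(p,i,y,z=.064): return w(p,[-.07-p[4+i],(.0575,-.0575)[i]+y,z])
T=lambda u,v:("top",135+u/5,135+v/5)
S=lambda u,v:("scene",240+u/4,200+v/4)
obs=[(T(165,390),lambda p:front(p,0,.053)),(T(338,408),lambda p:front(p,0,-.053)),(T(358,413),lambda p:front(p,1,.053)),(T(540,435),lambda p:front(p,1,-.053)),
(T(162,305),lambda p:w(p,[-.07,.118,.07])),
(T(195,62),lambda p:hood(p,0,.118,.01)),(T(588,100),lambda p:hood(p,0,-.118,.01)),
(T(115,165),lambda p:hood(p,.144,.118,.01)),(T(555,212),lambda p:hood(p,.144,-.118,.01)),
(S(183,60),lambda p:hood(p,.144,-.118,.01)),(S(440,352),lambda p:hood(p,.144,.118,.01)),(S(62,228),lambda p:hood(p,0,-.118,.01)),(S(285,525),lambda p:hood(p,0,.118,.01)),
(S(417,245),lambda p:front(p,0,-.053)),(S(535,370),lambda p:front(p,0,.053)),(S(310,120),lambda p:front(p,1,-.053)),(S(415,230),lambda p:front(p,1,.053)),(S(285,583),lambda p:w(p,[.07,.118,0]))]
def res(p): return np.concatenate([proj(o[0],f(p))[0]-o[1:] for o,f in obs])
if __name__=="__main__":
    r=least_squares(res,[.6,.15,0,.8,.05,.05],loss="soft_l1"); p=r.x
    print(np.round(p,4),np.round(res(p).reshape(-1,2),1).tolist()); np.save("p.npy",p)
    print("LF",front(p,0,0,.039),"edge",hood(p,.132,0,.01))
    def g(c,uv,z):
        K=I[c]; R=cv2.Rodrigues(np.float64(K["rvec"]))[0]; d=R.T@np.linalg.inv(K["intrinsics"])@[*uv,1]; C=-R.T@np.ravel(K["tvec"]); return C+d*(z-C[2])/d[2]
    for n,u,v,z in(("motor",62,398,.068),("spool",88,180,.042),("jar",682,195,.065),("wheel",682,475,.035)): print(n,g("top",T(u,v)[1:],z).round(3))
E
python3 fit.py
```

```text
[ 0.5931  0.1052 -0.1362  0.8735  0.0425  0.0451] [[-1.5, -0.9], [0.0, -0.4], [-1.0, -0.1], [-1.0, -0.3], [-1.8, 1.1], [-1.1, 0.2], [0.0, 1.3], [-2.0, -0.1], [-0.7, 0.4], [-0.7, -2.8], [0.3, -1.4], [-2.4, 0.1], [-1.2, 2.4], [0.3, -2.0], [-0.4, -1.6], [-0.1, -1.7], [-0.7, -1.2], [-0.6, 0.4]]
LF [0.48939391 0.17743394 0.039     ] edge [0.58602499 0.10615166 0.17760962]
motor [0.49  0.284 0.068]
spool [0.626 0.281 0.042]
jar [ 0.602 -0.076  0.065]
wheel [ 0.441 -0.072  0.035]
```

```bash
python3 -m creep '[{"translation":[-31,-25,0],"roll":-6,"gripper":0},{"translation":[-62,-50,0],"roll":-12,"gripper":0},{"translation":[-93,-75,0],"roll":-18,"gripper":0},{"translation":[-124,-100,0],"roll":-18,"gripper":0},{"translation":[-155,-125,0],"roll":-18,"gripper":0}]' 10
cat > plan.py <<'E'
import numpy as np,sys
from scipy.spatial.transform import Rotation as R
from rig import telemetry,viewer
p=np.load("p.npy"); o=telemetry.get_obs(); Rt=R.from_quat(o["tool_rot"]); P=np.array(o["position"])
Rw=R.from_euler("z",p[2]); org=np.array([p[0],p[1],0])
print("t",round(o["time"],2),"tcp in tester",np.round(Rw.inv().apply(P-org)*1000,1),"force tester",np.round(Rw.inv().apply(o["ft_force"]),1),"grip",round(o["grip_width"],3))
print("tool axes in tester",np.round((Rw.inv()*Rt).as_matrix(),3).tolist())
for a in sys.argv[1:]:
    g=np.array(eval(a),float)/1000; print(a,"-> tool mm",np.round(Rt.inv().apply(Rw.apply(g)+org-P)*1000,1))
E
python3 plan.py "(-152,57.5,242)" "(-152,57.5,59)"; python3 -c "
from rig import viewer;print(viewer.camera_info('wrist')['hand_eye'])"
```

```text
time: 1.12
position: [0.3581, 0.3807, 0.2417]
tool_rot: [0.068, 0.998, 0.0, 0.0]
ft_force: [1.5, -0.6, -0.2]
grip_width: 0.0615
grip_force: 0.0
t 1.12 tcp in tester [-270.2  241.   241.7] force tester [ 1.5 -0.4 -0.2] grip 0.062
tool axes in tester [[-1.0, 0.0, 0.0], [0.0, 1.0, 0.0], [-0.0, 0.0, -1.0]]
(-152,57.5,242) -> tool mm [-118.3 -183.5   -0.3]
(-152,57.5,59) -> tool mm [-118.2 -183.6  182.7]
[[-3.49581942e-04 -9.64807713e-01 -2.62956184e-01  7.21130763e-02]
 [ 9.99999929e-01 -3.74973447e-04  4.63779013e-05  6.64459574e-06]
 [-1.43347344e-04 -2.62956150e-01  9.64807775e-01 -1.44085421e-01]
 [ 0.00000000e+00  0.00000000e+00  0.00000000e+00  1.00000000e+00]]
```

```bash
python3 -m creep '[{"translation":[-20,-32,0],"roll":0,"gripper":0},{"translation":[-40,-64,0],"roll":0,"gripper":0},{"translation":[-60,-96,0],"roll":0,"gripper":0},{"translation":[-80,-128,0],"roll":0,"gripper":0},{"translation":[-100,-160,0],"roll":0,"gripper":0}]'
python3 -m creep '[{"translation":[-9,-12,35],"roll":0,"gripper":0},{"translation":[-18,-23.5,70],"roll":0,"gripper":0},{"translation":[-18,-23.5,110],"roll":0,"gripper":0},{"translation":[-18,-23.5,148],"roll":0,"gripper":0},{"translation":[-18,-23.5,183],"roll":0,"gripper":0}]'
python3 plan.py "(-123,57.5,59)" "(-79.5,57.5,59)"
python3 - <<'E'
from rig import viewer; import cv2,numpy as np
a=cv2.resize(viewer.camera("top")[135:245,135:285],None,fx=4,fy=4,interpolation=cv2.INTER_CUBIC)
b=cv2.resize(viewer.camera("wrist"),None,fx=.35,fy=.35); a[:0]=0
c=np.zeros((600,600,3),np.uint8); c[:440]=a; c[440:440+b.shape[0],:b.shape[1]]=b; cv2.imwrite("pics/s1.png",c)
E
```

```text
time: 1.53
position: [0.4354, 0.2083, 0.2419]
tool_rot: [0.069, 0.998, 0.0, 0.0]
ft_force: [0.9, 0.6, -0.1]
grip_width: 0.0287
grip_force: 0.0
time: 1.95
position: [0.4499, 0.1837, 0.0571]
tool_rot: [0.069, 0.998, 0.0, 0.0]
ft_force: [0.3, -0.4, -0.0]
grip_width: 0.0018
grip_force: 0.0
t 1.95 tcp in tester [-152.5   58.3   57.1] force tester [ 0.3 -0.4 -0. ] grip 0.002
tool axes in tester [[-1.0, 0.003, 0.001], [0.003, 1.0, 0.0], [-0.001, 0.0, -1.0]]
(-123,57.5,59) -> tool mm [-29.5  -0.7  -1.9]
(-79.5,57.5,59) -> tool mm [-73.   -0.6  -1.9]
```

View pics/s1.png

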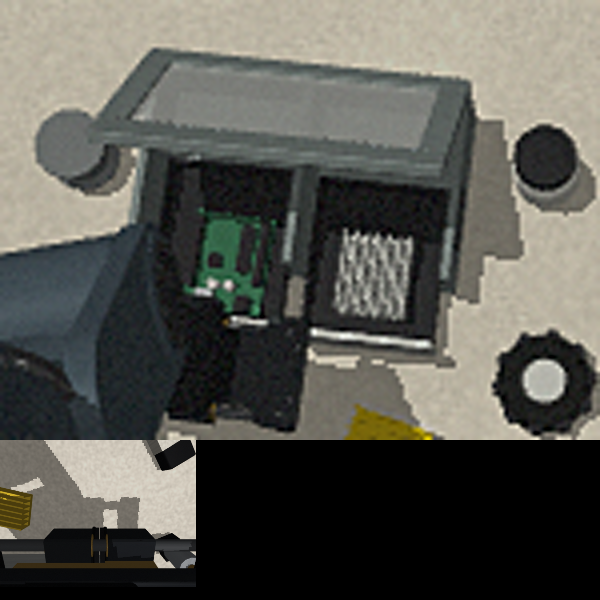

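The hand stands clear in front of the left plate (crop ~240,370), with both trays and the hood unmoved. Next I push along tester +x (tool −x).

```bash
python3 -m creep '[{"translation":[-10,0,-2],"roll":0,"gripper":0},{"translation":[-20,0,-2],"roll":0,"gripper":0},{"translation":[-27,0,-2],"roll":0,"gripper":0},{"translation":[-33,0,-2],"roll":0,"gripper":0},{"translation":[-39,0,-2],"roll":0,"gripper":0}]'
python3 -m creep '[{"translation":[-5,0,0],"roll":0,"gripper":0},{"translation":[-10,0,0],"roll":0,"gripper":0},{"translation":[-15,0,0],"roll":0,"gripper":0},{"translation":[-20,0,0],"roll":0,"gripper":0},{"translation":[-24,0,0],"roll":0,"gripper":0}]'
python3 plan.py "(-79.5,57.5,59)"
```

```text
time: 2.47
position: [0.4894, 0.1791, 0.0628]
tool_rot: [0.069, 0.998, 0.0, 0.002]
ft_force: [-2.1, 1.3, 2.5]
grip_width: 0.0007
grip_force: 1.2
time: 2.88
position: [0.5123, 0.1755, 0.0606]
tool_rot: [0.069, 0.998, -0.0, 0.0]
ft_force: [-1.6, 0.1, 2.4]
grip_width: 0.0007
grip_force: 1.1
t 2.88 tcp in tester [-89.5  58.7  60.6] force tester [-1.6 -0.1  2.4] grip 0.001
tool axes in tester [[-1.0, 0.001, 0.0], [0.001, 1.0, -0.0], [-0.0, -0.0, -1.0]]
(-79.5,57.5,59) -> tool mm [-10.   -1.1   1.6]
```

```bash
python3 -m creep '[{"translation":[-2,-1,0],"roll":0,"gripper":0},{"translation":[-4,-1,0],"roll":0,"gripper":0},{"translation":[-6,-1,0],"roll":0,"gripper":0},{"translation":[-7,-1,0],"roll":0,"gripper":0},{"translation":[-8,-1,0],"roll":0,"gripper":0}]'
python3 -m creep '[{"translation":[-1,0,0],"roll":0,"gripper":0},{"translation":[-2,0,0],"roll":0,"gripper":0},{"translation":[-2,0,0],"roll":0,"gripper":0}]'
python3 plan.py "(-79.5,57.5,59)"
```

```text
time: 3.3
position: [0.5194, 0.1735, 0.0604]
tool_rot: [0.069, 0.998, -0.0, -0.0]
ft_force: [-2.1, 1.8, 0.9]
grip_width: 0.0008
grip_force: 1.0
time: 3.55
position: [0.5216, 0.1732, 0.0604]
tool_rot: [0.069, 0.998, -0.0, -0.0]
ft_force: [-0.7, 1.7, -1.3]
grip_width: 0.0003
grip_force: 0.8
t 3.55 tcp in tester [-80.   57.7  60.4] force tester [-0.9  1.6 -1.3] grip 0.0
tool axes in tester [[-1.0, 0.001, -0.0], [0.001, 1.0, -0.0], [0.0, -0.0, -1.0]]
(-79.5,57.5,59) -> tool mm [-0.5 -0.2  1.4]
```

```bash
for i in 1 2; do python3 -m creep '[{"translation":[-0.7,0,0],"roll":0,"gripper":0},{"translation":[-1.4,0,0],"roll":0,"gripper":0},{"translation":[-2,0,0],"roll":0,"gripper":0},{"translation":[-2,0,0],"roll":0,"gripper":0}]'|sed -n '2p;4p'; done
```

```text
position: [0.5236, 0.1728, 0.0605]
ft_force: [-2.0, 0.6, -2.2]
position: [0.5244, 0.1727, 0.0605]
ft_force: [-4.1, 2.3, 0.2]
```

```bash
for i in 1 2; do python3 -m creep '[{"translation":[-1,0,0],"roll":0,"gripper":0},{"translation":[-2,0,0],"roll":0,"gripper":0},{"translation":[-2,0,0],"roll":0,"gripper":0}]'|sed -n '2p;4p'; done; python3 plan.py
```

```text
position: [0.5244, 0.1727, 0.0605]
ft_force: [-8.2, 4.2, 4.7]
position: [0.5245, 0.1727, 0.0605]
ft_force: [-10.9, 4.5, 6.5]
t 4.72 tcp in tester [-77.1  57.5  60.5] force tester [-11.4   3.    6.5] grip 0.0
tool axes in tester [[-1.0, 0.001, -0.01], [0.002, 1.0, -0.001], [0.01, -0.001, -1.0]]
```

Force rises to 11 N with no further motion, so the tray is home. I'll back off, rise, and go over the hood's free edge.

```bash
python3 -m creep '[{"translation":[20,0,0],"roll":0,"gripper":0},{"translation":[50,0,0],"roll":0,"gripper":0},{"translation":[70,0,-20],"roll":0,"gripper":0},{"translation":[70,0,-58],"roll":0,"gripper":0},{"translation":[70,0,-96],"roll":0,"gripper":0}]' >/dev/null
python3 -m creep '[{"translation":[0,-10,-35],"roll":0,"gripper":0},{"translation":[0,-20,-70],"roll":0,"gripper":0},{"translation":[0,-30,-90],"roll":0,"gripper":0},{"translation":[0,-45,-90],"roll":0,"gripper":0},{"translation":[0,-57.5,-90],"roll":0,"gripper":0}]'
python3 plan.py "(5,0,246)"
python3 - <<'E'
from rig import viewer; import cv2,numpy as np
a=cv2.resize(viewer.camera("top")[135:245,135:285],None,fx=3.5,fy=3.5,interpolation=cv2.INTER_CUBIC)
b=cv2.resize(viewer.camera("scene")[190:350,230:410],(394,350),interpolation=cv2.INTER_CUBIC)
c=np.zeros((385,525+275,3),np.uint8); c[:385,:525]=a; b=cv2.resize(b,(275,244)); c[:244,525:]=b; cv2.imwrite("pics/s2.png",c)
E
```

```text
time: 5.55
position: [0.4554, 0.1237, 0.2495]
tool_rot: [0.069, 0.998, -0.0, 0.005]
ft_force: [-0.1, 0.3, -0.2]
grip_width: 0.0003
grip_force: 0.0
t 5.55 tcp in tester [-138.9   -0.3  249.5] force tester [-0.1  0.3 -0.2] grip 0.0
tool axes in tester [[-1.0, 0.001, 0.011], [0.001, 1.0, 0.001], [-0.011, 0.001, -1.0]]
(5,0,246) -> tool mm [-143.8    0.5    5. ]
```

View pics/s2.png

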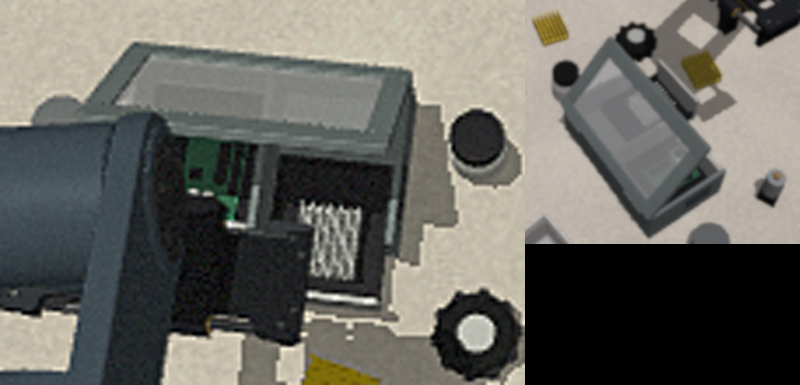

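The left tray is flush with the case, the right one is still out, and the hood is unchanged. I'll move over the free edge and feel down.

```bash
python3 -m creep '[{"translation":[-30,0,0],"roll":0,"gripper":0},{"translation":[-60,0,0],"roll":0,"gripper":0},{"translation":[-95,0,0],"roll":0,"gripper":0},{"translation":[-125,0,0],"roll":0,"gripper":0},{"translation":[-144,0,0],"roll":0,"gripper":0}]' 
python3 -m creep '[{"translation":[0,0,10],"roll":0,"gripper":0},{"translation":[0,0,20],"roll":0,"gripper":0},{"translation":[0,0,30],"roll":0,"gripper":0},{"translation":[0,0,36],"roll":0,"gripper":0},{"translation":[0,0,40],"roll":0,"gripper":0}]'|sed -n '2p;4p'
python3 plan.py "(5,0,197)"
```

```text
time: 6.07
position: [0.5995, 0.1047, 0.2466]
tool_rot: [0.069, 0.998, -0.0, 0.003]
ft_force: [-1.1, -0.5, -0.3]
grip_width: 0.0005
grip_force: 0.0
position: [0.5929, 0.1055, 0.2048]
ft_force: [0.3, 0.1, 0.6]
t 6.48 tcp in tester [-2.000e-01  2.000e-01  2.048e+02] force tester [0.3 0.1 0.6] grip 0.0
tool axes in tester [[-1.0, 0.001, -0.004], [0.001, 1.0, -0.0], [0.004, -0.0, -1.0]]
(5,0,197) -> tool mm [-5.3 -0.2  7.8]
```

```bash
python3 -m creep '[{"translation":[-5,0,2],"roll":0,"gripper":0},{"translation":[-5,0,5],"roll":0,"gripper":0},{"translation":[-5,0,8],"roll":0,"gripper":0},{"translation":[-3,0,10],"roll":0,"gripper":0},{"translation":[-1,0,12],"roll":0,"gripper":0}]'|sed -n '2p;4p'
python3 plan.py "(-12.6,0,181.7)"
python3 -m creep '[{"translation":[2.5,0,2.5],"roll":0,"gripper":0},{"translation":[5,0,5],"roll":0,"gripper":0},{"translation":[8,0,7],"roll":0,"gripper":0},{"translation":[11,0,9],"roll":0,"gripper":0},{"translation":[13,0,11],"roll":0,"gripper":0}]'|sed -n '2p;4p'
python3 plan.py "(-12.6,0,181.7)" "(-29.1,0,161.1)"
```

```text
position: [0.5965, 0.1048, 0.195]
ft_force: [1.2, -0.7, 2.5]
t 6.9 tcp in tester [3.50e+00 1.00e-01 1.95e+02] force tester [ 1.3 -0.5  2.5] grip 0.0
tool axes in tester [[-1.0, 0.001, 0.002], [0.001, 1.0, 0.0], [-0.002, 0.0, -1.0]]
(-12.6,0,181.7) -> tool mm [16.1 -0.1 13.2]
position: [0.583, 0.1066, 0.1834]
ft_force: [1.8, -0.4, 0.0]
t 7.32 tcp in tester [-1.010e+01  1.000e-01  1.834e+02] force tester [ 1.9 -0.2  0. ] grip 0.0
tool axes in tester [[-1.0, 0.001, 0.001], [0.001, 1.0, 0.0], [-0.001, 0.0, -1.0]]
(-12.6,0,181.7) -> tool mm [ 2.5 -0.1  1.7]
(-29.1,0,161.1) -> tool mm [19.  -0.1 22.3]
```

```bash
python3 -m creep '[{"translation":[4,0,4],"roll":0,"gripper":0},{"translation":[8,0,8.5],"roll":0,"gripper":0},{"translation":[12,0,13],"roll":0,"gripper":0},{"translation":[16,0,18],"roll":0,"gripper":0},{"translation":[19,0,22],"roll":0,"gripper":0}]'|sed -n '2p;4p'
python3 plan.py "(-41.2,0,137.6)"
```

```text
position: [0.5633, 0.1094, 0.1608]
ft_force: [1.2, 0.6, 0.6]
t 7.73 tcp in tester [-3.010e+01  1.000e-01  1.608e+02] force tester [1.1 0.8 0.6] grip 0.0
tool axes in tester [[-1.0, 0.001, -0.001], [0.001, 1.0, -0.0], [0.001, -0.0, -1.0]]
(-41.2,0,137.6) -> tool mm [11.1 -0.2 23.2]
```

```bash
python3 -m creep '[{"translation":[3,0,4.5],"roll":0,"gripper":0},{"translation":[6,0,9],"roll":0,"gripper":0},{"translation":[8.5,0,14],"roll":0,"gripper":0},{"translation":[10.5,0,19],"roll":0,"gripper":0},{"translation":[12,0,23],"roll":0,"gripper":0}]'|sed -n '2p;4p'
python3 plan.py "(-47,0,118.6)"
```

```text
position: [0.5516, 0.111, 0.1378]
ft_force: [1.3, -0.6, 1.0]
t 8.15 tcp in tester [-4.190e+01  1.000e-01  1.378e+02] force tester [ 1.3 -0.4  1. ] grip 0.0
tool axes in tester [[-1.0, 0.001, -0.001], [0.001, 1.0, -0.0], [0.001, -0.0, -1.0]]
(-47,0,118.6) -> tool mm [ 5.1 -0.1 19.2]
```

Run:
```python
from rig import viewer; import cv2
cv2.imwrite("pics/s3.png",cv2.resize(viewer.camera("scene")[190:350,230:410],None,fx=3.5,fy=3.5,interpolation=cv2.INTER_CUBIC))
```

```text
(no output)
```

View pics/s3.png

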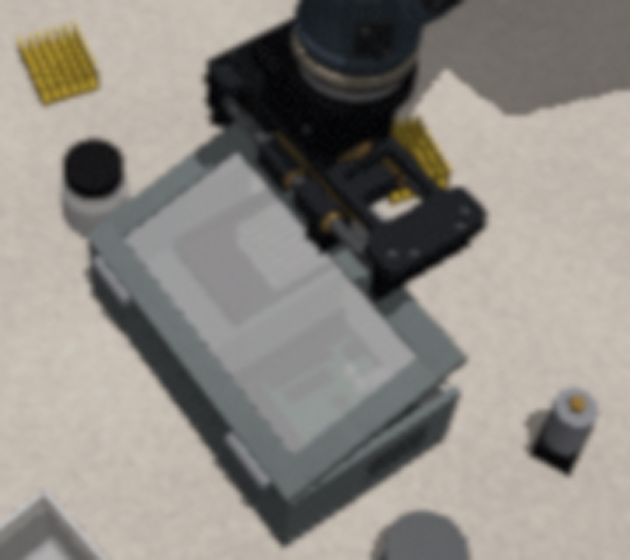

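The fingertips are on the free-edge bar (~325,235) and the hood is following, now at roughly 0.3 rad. Continuing down.

```bash
python3 -m creep '[{"translation":[1.5,0,4],"roll":0,"gripper":0},{"translation":[3,0,8],"roll":0,"gripper":0},{"translation":[4,0,12],"roll":0,"gripper":0},{"translation":[4.5,0,16],"roll":0,"gripper":0},{"translation":[5,0,19],"roll":0,"gripper":0}]'|sed -n '2p;4p'
python3 -m creep '[{"translation":[1,0,3],"roll":0,"gripper":0},{"translation":[1.5,0,6],"roll":0,"gripper":0},{"translation":[2,0,9],"roll":0,"gripper":0},{"translation":[2.5,0,11.5],"roll":0,"gripper":0},{"translation":[2.5,0,13],"roll":0,"gripper":0}]'|sed -n '2p;4p'
python3 plan.py "(-50,0,99)"
```

```text
position: [0.5467, 0.1117, 0.1189]
ft_force: [-0.9, -0.3, 1.3]
position: [0.5446, 0.1119, 0.1061]
ft_force: [-0.9, -1.0, 1.3]
t 9.03 tcp in tester [-4.890e+01  1.000e-01  1.061e+02] force tester [-0.8 -1.1  1.3] grip 0.001
tool axes in tester [[-1.0, 0.001, -0.001], [0.001, 1.0, -0.0], [0.001, -0.0, -1.0]]
(-50,0,99) -> tool mm [ 1.1 -0.1  7.1]
```

```bash
python3 -m creep '[{"translation":[0.5,0,1.5],"roll":0,"gripper":0},{"translation":[0.5,0,3],"roll":0,"gripper":0},{"translation":[0.5,0,4.5],"roll":0,"gripper":0},{"translation":[0.5,0,5.5],"roll":0,"gripper":0},{"translation":[0.5,0,5.5],"roll":0,"gripper":0}]'|sed -n '2p;4p'
for i in 1 2 3; do python3 -m creep '[{"translation":[0,0,0.5],"roll":0,"gripper":0},{"translation":[0,0,1],"roll":0,"gripper":0},{"translation":[0,0,1],"roll":0,"gripper":0}]'|sed -n '2p;4p'; done
```

```text
position: [0.5445, 0.112, 0.1008]
ft_force: [0.8, 0.2, 0.1]
position: [0.5447, 0.112, 0.1001]
ft_force: [-0.5, 0.2, 0.7]
position: [0.5447, 0.112, 0.0994]
ft_force: [-0.2, 0.4, 3.6]
position: [0.5447, 0.112, 0.0993]
ft_force: [-2.0, 0.2, 9.7]
```

The force climbs to 10 N with no motion at z≈99 mm, the shut height. I'll lift off and check.

```bash
python3 -m creep '[{"translation":[0,0,-5],"roll":0,"gripper":0},{"translation":[0,0,-30],"roll":0,"gripper":0},{"translation":[0,0,-65],"roll":0,"gripper":0},{"translation":[30,0,-100],"roll":0,"gripper":0},{"translation":[60,0,-120],"roll":0,"gripper":0}]'
python3 -m creep '[{"translation":[20,35,0],"roll":0,"gripper":0},{"translation":[40,68,0],"roll":0,"gripper":0},{"translation":[60,100,0],"roll":0,"gripper":0},{"translation":[70,140,0],"roll":0,"gripper":0},{"translation":[80,175,0],"roll":0,"gripper":0}]'
python3 - <<'E'
from rig import viewer; import cv2,numpy as np
a=cv2.resize(viewer.camera("top")[130:250,135:285],(400,320),interpolation=cv2.INTER_CUBIC)
b=cv2.resize(viewer.camera("scene")[200:350,240:400],(400,375),interpolation=cv2.INTER_CUBIC)
c=np.zeros((375,800,3),np.uint8); c[:320,:400]=a; c[:,400:]=b; cv2.imwrite("pics/s4.png",c)
E
```

```text
time: 10.62
position: [0.4879, 0.1198, 0.2204]
tool_rot: [0.069, 0.998, 0.0, 0.003]
ft_force: [-0.1, 0.1, 0.5]
grip_width: 0.0006
grip_force: 0.0
time: 11.03
position: [0.4287, 0.3063, 0.2183]
tool_rot: [0.069, 0.998, 0.0, 0.0]
ft_force: [0.6, -0.2, 0.2]
grip_width: 0.0005
grip_force: 0.0
```

View pics/s4.png

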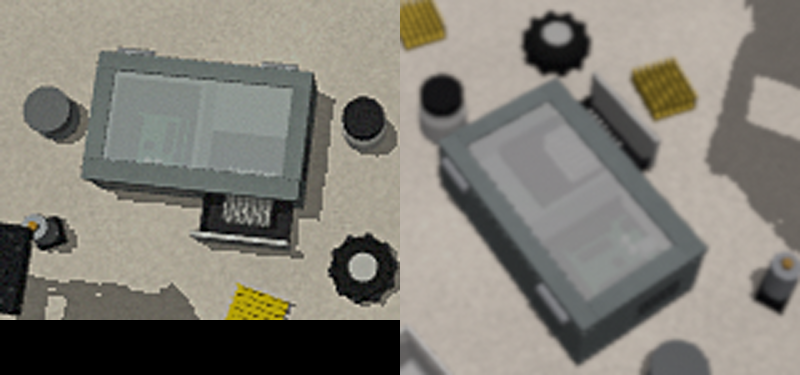

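The hood lies flat on the case, the left tray is home with the board inside (~165,135), and the right tray is still out with the heatsink (~245,210). The bystanders are untouched.

```bash
python3 -c "
from rig import hand_in;print(hand_in())"
```

```text
the job is handed in; nothing more can be done
None
```

The board's tray (the left one) is pushed home against its stop and the hood is fully shut. The heatsink tray is still pulled out, nothing else near the tester was moved, and I handed the job in at about 11 s.

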